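Clear the lid, try the catch and hold the insert case open

ROBOT

A 6-joint arm with a two-finger parallel gripper is mounted at the origin on the work surface. World frame = base frame: x ahead of the robot, y to its left, z up, the work surface at z = 0. Lengths are in m, angles in rad, forces in N, time in s.
With the tool pointing down it reaches from about 0.35 to 0.975 m from the base axis. Payload 7.1 kg.
Tool frame: the origin (TCP) lies midway between the tips of the shut fingers; the grasp point (between the pads) lies 19 mm behind it; z points along the fingers, y is the line along which they close (so a half turn about z gives the same grasp; the last joint's range is limited). The gripper opens to 88 mm and grips with 3 to 60 N. Pads are 20 mm wide; open, the fingers measure 115 mm over their backs; the gripper's body (75 mm by 178 mm) begins 61 mm behind the grasp point.
Start: joints at [-1.274, 0.423, 1.63, -0, 1.089, -0.019], TCP at [0.194, -0.594, 0.223] pointing down, gripper open.
Joint ranges: [-3, 3], [-0.9, 2.11], [0.09, 2.58], [-1.31, 4.45], [0.11, 2.69], [-2.54, 2.54]. Speed limits (rad/s): [2.39, 2.39, 3.01, 3.14, 3.14, 3.14].

INTERFACE

Orientations are given as a unit quaternion [w, x, y, z].
In Python, from rig import telemetry, imaging, job, find_in, trace gives the robot as it stands.
- The arm moves only by the tool play_rows, never from a script. Its arguments are lists of equal length, an entry for each row: "rotation": the turn, a rotation vector about the tool's x, y, z in rad, a list of three; "linear": the shift along the tool's x, y, z in cm, a list of three; "hand": the finger opening in cm, from 0 to 8.78. In form: {"rotation": [[ax, ay, az], ...], "linear": [[dx, dy, dz], ...], "hand": [hand, ...]}. A call has 1 to 20 rows; each row is the pose to reach, as a shift and turn from the pose commanded when the call began, along the tool's axes at that moment; what a row does not reach only later rows make up. A row lasts 1/10 s, in which the tool goes at most 50 mm and 8.59 degrees, less where a joint would pass 70% of its speed; a pose out of reach is approached as far as the arm can. A call with a gripper value outside its range is refused whole. The fingers move at their own pace and stop on an object; "squeeze" is the grip in N (left out, the last holds). Time passes only in rows, so rows that repeat a pose let the fingers close. It gives the time, the measured TCP pose, the force, the opening and the grip force at its end, in the units of the state.
- telemetry.sense(): the state, without advancing time (a new reading comes with each control period).
- imaging.get_image(name): name is "scene" or "side" or "wrist"; returns (picture, depth): 384x512x3 uint8, blue, green, red; 384x512 float32, m along the optical axis (not along the pixel's ray), 0 where there is no reading.
- imaging.calibration(name): a dict with "intrinsics" (3x3 intrinsics, pixels), "distortion" ([k1, k2, p1, p2, k3] as OpenCV has them; the pictures are not rectified), "world_to_cam" (4x4, takes a point from world to camera coordinates); the wrist camera has in their place "hand_eye" (4x4, takes a point from camera to tool coordinates, whose origin is the TCP and whose axes are the flange's). Camera axes: x right, y down, z forward; pixel columns grow to the right and rows downward; lengths in m; the calibration is good to about 2 mm. A picture is of the moment at which its call begins: read the wrist's pose just before it. calibration takes no time and is no camera call.
- job.finish_job(): hands the job in; it is judged then, once.
Trained networks look in the newest picture that a camera, given by its name, has taken for a name from the list of things; names that differ only in an ending like _2 or _b are one class to them, and where a whole thing is asked for, a point or a joint stands for the part that bears it (a point fixed in the world has none). Each returns a list of dicts, best first, with "conf" (0 to 1); they miss things now and then, are a little off and sometimes report something else, mostly with a low value. They report only what shows in the picture. A call takes as long as a camera call. They do not tell look-alikes from the thing itself.
- find_in(camera, name): "location" ([x, y, z] in m, in world coordinates, good to about 4 mm: the middle of the surface that is visible of it).
- trace(camera, name): "mask" (384x512 bool, what is visible of it).
The state is a dict: "clock": time; "q": joint angles; "joint_velocities": joint speeds; "joint_efforts": joint torques, N m; "ee_pos": TCP position; "ee_rot": TCP orientation; "ft_force": force on the tool from outside, world axes, zero at the start; "moment": the same for the moment, N m; "finger_gap": finger opening in m; "gripper_force": force on a finger pad.
Only numpy, scipy, OpenCV 4.12 (cv2) and the standard library are available. Lean on these libraries where they do the work, as an engineer would, in place of code of your own. Each camera call takes 0.05 s, during which the arm holds its last target. There are 200 camera calls.

TASK

Stand the steel guide pin from the lid of the blue insert case upright in the red holder cup and let go of it. Then, before touching the red release, tug the lid up by its yellow tab: a hidden catch may or may not hold it, and if it does, draw the red release fully out, away from the case, to free it. Raise the lid to about 65 degrees and finish while still holding it up with the gripper, without knocking the pin over or disturbing the other things on the bench.

Things in the scene. Friction and masses are not known exactly. Their poses are not given: they have to be found in the camera images.
- case: blue steel case fixed to the bench, 180 (x) x 280 (y) x 85 mm without lid; origin on the bench under its centre; x from front to hinge side, y along the front, z up. Closed lid's top at z 97. On its front (-x) face a dark catch housing: x -122 to -90, y -102 to -38, z 42 to 83 mm. The catch is inside: nobody can see whether it holds the lid.
- lid: blue lid, 184 x 284 x 12 mm, 0.6 kg. Origin on the hinge line, at case x 90, y 0, z 85 mm; axes as the case's when shut. Opens about its +y (front goes up) to a stop at 1.35 rad; falls shut if let go. Opening angle = its z axis to vertical. If caught it rises 0.04 rad (9 mm at the tab), then stops dead; if not it swings up freely, 3 to 4 N at the tab.
- lid_tab (a point): grip point of the yellow tab on the lid's front edge, 14 mm wide (case y), 12 thick, sticking out 41, free below and beside. On its middle line, 28 mm in front of the lid's edge, 13 mm from its free end; when shut 212 mm in front of the hinge line, 6 mm above it, 60 mm to the case's +y side. Pinch it along case y; it can turn between the fingers. Axes as the lid's.
- release (a joint): travel of the red release in m: 0 home (in), grows as it is drawn straight out along the case's -x to its stop at 0.015. Starts home, stays where left, takes 3 to 6 N. Drawn fully out it drags the hidden catch clear of the lid, and the catch stays clear.
- release_grip (a point): grip point on the upright red post of the release, 14 x 14 mm, from z 54 to 106 mm, before the case's front, on its -y half. At home at case x -137, y -70, z 92 mm, on the post's middle line, 14 mm under its top. The housing is 8 mm behind the post up to z 83; above that the lid's edge is 36 mm behind; free beside. Pinch it along case y.
- pin: loose steel guide pin, about 0.25 kg, 120 mm tall, shank 20 mm diameter with a head of 28 mm diameter and 14 mm height at the top; starts standing upright on the closed lid. Origin at the centre of its foot, z along the pin towards the head.
- cup: red holder cup fixed to the bench: tube with 38 mm outer and 30 mm inner diameter on a round base of 72 mm diameter and 8 mm height. Origin on the bench under its centre, z up; inner floor at 12 mm, rim at 58 mm.
- die_plate: bystander: aluminium die plate with holes, lying flat, 100 x 100 x 30 mm, origin under its centre.
- flap_wheel: bystander: orange grinding wheel lying flat, 64 mm diameter, 18 mm high, origin under its centre.
- driver: bystander: screwdriver with a red handle, lying along its x axis, about 200 mm long.
Not all that is in view belongs to the job. Of the things that look like the pin, the smallest one is meant. There is more than one size of the cup; the job needs the smaller.

How it is judged:
By the outcome, as a careful person would: the job done as asked, in the order asked, and still so for the second after the job is handed in, while the arm keeps its last pose, push and grip.
It also fails if it takes over 72 s, if anything falls off the work surface, if the arm or the gripper's body presses on something with over 40 N, if the wrist force passes 120 N, or if a joint passes its speed limit or range.

## Working session

There is one attempt and no reset: what is moved stays moved. The work goes in short steps, Python scripts to look and compute and a tool call to move; the robot and the scene stay as the last step left them, time stands still between calls to the robot, and variables do not carry over. Pictures are saved under pics/ and viewed, at most 10 in all, crops included, and the job is handed in when it is done.

Besides the shell and the picture viewer there is one more tool, called after ">>>" by a JSON object that holds its "method" and its "body". play_rows: Moves the arm, as the interface text tells. Its arguments: {"type":"object","properties":{"rotation":{"type":"array","items":{"type":"array","items":{"type":"number"}}},"linear":{"type":"array","items":{"type":"array","items":{"type":"number"}}},"hand":{"type":"array","items":{"type":"number"}},"squeeze":{"type":"number"}},"required":["rotation","linear","hand"]}

```bash
mkdir -p pics; ls; cat > h.py <<'E'
import numpy as np, cv2
from rig import telemetry, imaging, job, find_in, trace
from scipy.spatial.transform import Rotation as R
def Rq(q): return R.from_quat([q[1],q[2],q[3],q[0]])
def w2c(cam,s=None):
    c=imaging.calibration(cam)
    if cam!='wrist': return c,np.array(c['world_to_cam'])
    s=s or telemetry.sense()
    T=np.eye(4);T[:3,:3]=Rq(s['ee_rot']).as_matrix();T[:3,3]=s['ee_pos']
    return c,np.linalg.inv(T@np.array(c['hand_eye']))
def cloud(cam,depth,W=None):
    c,T=w2c(cam) if W is None else W
    h,w=depth.shape;u,v=np.meshgrid(np.arange(w),np.arange(h))
    p=cv2.undistortPoints(np.stack([u,v],-1).reshape(-1,1,2).astype(np.float64),np.array(c['intrinsics']),np.array(c['distortion'])).reshape(h,w,2)
    P=np.concatenate([p*depth[...,None],depth[...,None]],-1)
    i=np.linalg.inv(T);X=P@i[:3,:3].T+i[:3,3];X[depth<=0]=np.nan
    return X
def proj(cam,pts,W=None):
    c,T=w2c(cam) if W is None else W
    return cv2.projectPoints(np.array(pts,float).reshape(-1,3),cv2.Rodrigues(T[:3,:3])[0],T[:3,3],np.array(c['intrinsics']),np.array(c['distortion']))[0].reshape(-1,2)
E
python3 - <<'E'
from h import *
s=telemetry.sense();print(s['clock'],s['ee_pos'],s['ee_rot'],s['ft_force'])
for c in ['scene','side']:
    W=w2c(c);im,d=imaging.get_image(c);cv2.imwrite(f'pics/{c}0.png',im);np.savez(f'{c}0.npz',im=im,d=d)
    print(c,np.linalg.inv(W[1])[:3,3].round(3))
    for n in ['case','lid','lid_tab','release','release_grip','pin','cup','die_plate','flap_wheel','driver']:
        print(n,[(np.round(r['location'],3).tolist(),round(r['conf'],2)) for r in find_in(c,n)])
print(telemetry.sense()['clock'])
E
```

```text
pics
0.0 [ 0.19397608 -0.5935595   0.22192265] [-7.43161358e-04  9.87560463e-01  1.57237945e-01 -9.54485304e-05] [0.40964336 0.4032613  0.49822438]
scene [ 1.063 -0.008  0.925]
case []
lid [([0.632, 0.038, 0.096], 0.6)]
lid_tab [([0.632, 0.034, 0.097], 0.86)]
release [([0.479, 0.008, 0.093], 0.52)]
release_grip [([0.474, 0.002, 0.098], 0.43)]
pin [([0.443, 0.119, 0.107], 0.78), ([0.503, 0.242, 0.114], 0.73), ([0.635, 0.086, 0.186], 0.5)]
cup [([0.507, 0.344, 0.013], 0.65), ([0.396, 0.334, 0.028], 0.65)]
die_plate [([0.522, -0.325, 0.031], 0.63)]
flap_wheel [([0.642, 0.299, 0.02], 0.98)]
driver [([0.391, -0.304, 0.022], 0.84)]
side [0.477 0.779 0.905]
case [([0.612, 0.092, 0.098], 0.8), ([0.495, 0.362, 0.008], 0.55)]
lid [([0.642, 0.307, 0.02], 0.67), ([0.614, 0.067, 0.097], 0.66), ([0.473, 0.009, 0.085], 0.3)]
lid_tab [([0.611, 0.071, 0.097], 0.88)]
release [([0.469, 0.01, 0.083], 0.44)]
release_grip [([0.476, 0.012, 0.087], 0.49)]
pin [([0.433, 0.132, 0.11], 0.78), ([0.625, 0.095, 0.179], 0.66), ([0.492, 0.256, 0.112], 0.66)]
cup [([0.378, 0.349, 0.011], 0.88), ([0.495, 0.359, 0.007], 0.78)]
die_plate [([0.51, -0.314, 0.028], 0.67)]
flap_wheel [([0.64, 0.308, 0.019], 0.64)]
driver [([0.39, -0.294, 0.02], 0.52)]
1.1
```

View pics/scene0.png

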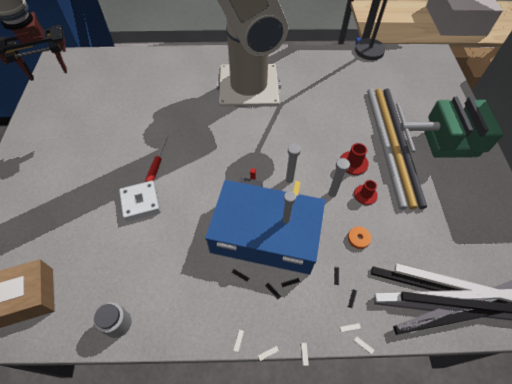

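View pics/side0.png

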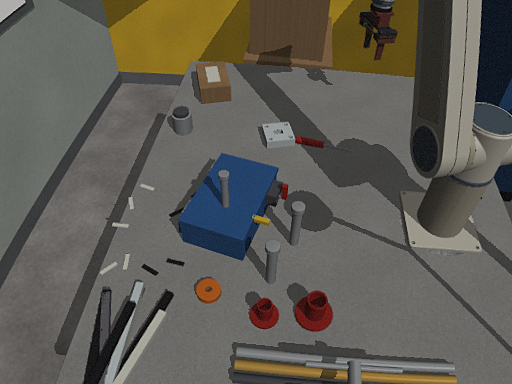

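The scene view shows the case at about (265,225). The pin stands on its lid with its head at (290,195), the yellow tab is at (296,187) and the red post is at (253,174). Two look-alike pins stand on the bench at (293,150) and (341,165). The small cup is at (369,188) and the big one at (357,155). The side view agrees: tab (261,219), small cup (264,312).

```bash
python3 - <<'E'
from h import *
for c in ['scene','side']:
    z=np.load(f'{c}0.npz');im,d=z['im'],z['d'];X=cloud(c,d);hsv=cv2.cvtColor(im,cv2.COLOR_BGR2HSV).astype(int)
    H,S,V=hsv[...,0],hsv[...,1],hsv[...,2]
    near=(X[...,0]>.3)&(X[...,0]<.85)&(X[...,1]>-.25)&(X[...,1]<.42)
    blue=near&(H>100)&(H<125)&(S>120)
    top=blue&(abs(X[...,2]-.097)<.008)
    P=X[top];print(c,'lid z',np.median(P[:,2]).round(4),'bench',np.nanmedian(X[near&(abs(X[...,2])<.01)][:,2]).round(4))
    r=cv2.minAreaRect((P[:,:2]*1000).astype(np.float32));print('rect',r, np.round(cv2.boxPoints(r)/1000,4).tolist())
    yel=near&(H>20)&(H<35)&(S>120)&(X[...,2]>.05);Y=X[yel]
    print('yellow',len(Y),Y.mean(0).round(4),np.percentile(Y[:,2],[10,50,90]).round(4))
    t=Y[abs(Y[:,2]-.097)<.006];rr=cv2.minAreaRect((t[:,:2]*1000).astype(np.float32));print(' tab rect',rr)
    red=near&((H<6)|(H>174))&(S>120)
    k=red&(X[...,2]>.04)&(X[...,1]<.1);Q=X[k];t=Q[Q[:,2]>Q[:,2].max()-.012];print('post n',len(Q),'top z',np.percentile(Q[:,2],[50,95,100]).round(4),t.mean(0).round(4),len(t), 'ext',t.min(0).round(4),t.max(0).round(4))
    for nm,cx,cy in [('A',.39,.34),('B',.5,.355)]:
        k=red&(np.hypot(X[...,0]-cx,X[...,1]-cy)<.06);Q=X[k]
        rim=Q[Q[:,2]>np.percentile(Q[:,2],97)-.006]
        b=Q[(abs(Q[:,2]-.008)<.004)]
        (e,rad)=cv2.minEnclosingCircle((rim[:,:2]*1000).astype(np.float32));(e2,rad2)=cv2.minEnclosingCircle((b[:,:2]*1000).astype(np.float32))
        print('cup',nm,'maxz',np.percentile(Q[:,2],[90,97,100]).round(4),'rim',np.round(e,1),round(rad,1),len(rim),'base',np.round(e2,1),round(rad2,1),len(b))
    for nm,cx,cy in [('lidpin',.63,.09),('p1',.44,.125),('p2',.5,.25)]:
        k=(S<60)&(np.hypot(X[...,0]-cx,X[...,1]-cy)<.045)&(X[...,2]>(.11 if nm=='lidpin' else .02));Q=X[k]
        zt=np.percentile(Q[:,2],98);hd=Q[Q[:,2]>zt-.006];(e,rad)=cv2.minEnclosingCircle((hd[:,:2]*1000).astype(np.float32))
        print(nm,len(Q),'top',zt.round(4),'head',np.round(e,1),round(rad,1),hd.mean(0).round(4),'all',Q.mean(0).round(4))
E
```

```text
scene lid z 0.0978 bench 0.0012
rect ((618.7919311523438, 40.32157897949219), (282.2585144042969, 184.2689208984375), 75.60804748535156) [[0.4945000112056732, -0.07349999994039536], [0.6729999780654907, -0.1193000003695488], [0.7430999875068665, 0.15410000085830688], [0.5645999908447266, 0.19990000128746033]]
yellow 51 [0.5255 0.1263 0.0981] [0.0961 0.0977 0.1   ]
 tab rect ((525.862060546875, 125.89306640625), (11.72502613067627, 42.51792907714844), 76.90863800048828)
post n 52 top z [0.1009 0.1084 0.1107] [0.4732 0.0057 0.1053] 29 ext [ 0.4642 -0.0012  0.0991] [0.4804 0.0131 0.1107]
cup A maxz [0.0749 0.0774 0.0805] rim [376. 331.] 25.4 82 base [376.5 334.6] 46.8 111
cup B maxz [0.0545 0.0591 0.0624] rim [495.8 348.7] 19.3 51 base [495.6 348.4] 34.9 189
lidpin 232 top 0.2194 head [627.4  89.3] 14.0 [0.6286 0.0888 0.2173] all [0.6324 0.088  0.1855]
p1 342 top 0.1591 head [434.9 120.1] 18.9 [0.4364 0.1209 0.1567] all [0.4424 0.1196 0.1109]
p2 366 top 0.1588 head [489.5 248.9] 18.9 [0.4906 0.248  0.1565] all [0.4959 0.2457 0.1102]
side lid z 0.0964 bench -0.0006
rect ((621.17211914062
[... 308 characters left out ...]
.0988]
 tab rect ((525.6019897460938, 127.39490509033203), (16.92205238342285, 40.45243453979492), 75.5184555053711)
post n 88 top z [0.0862 0.1059 0.109 ] [0.4726 0.0087 0.1034] 30 ext [ 4.657e-01 -3.000e-04  9.710e-02] [0.4799 0.0145 0.109 ]
cup A maxz [0.0723 0.0757 0.0791] rim [376.5 335. ] 25.2 135 base [376.1 335.6] 46.8 516
cup B maxz [0.0552 0.0577 0.0604] rim [496.3 351.4] 19.6 94 base [495.6 351.7] 36.0 357
lidpin 268 top 0.2179 head [627.8  91.6] 13.9 [0.6272 0.0922 0.2159] all [0.6263 0.096  0.1771]
p1 426 top 0.1575 head [434.1 122.2] 19.0 [0.4358 0.1237 0.1552] all [0.436  0.1295 0.1081]
p2 461 top 0.1575 head [489.3 250. ] 19.3 [0.4898 0.2511 0.1551] all [0.4895 0.2569 0.1118]
```

```bash
cat >> h.py <<'E'
def move(pos,Rt=None):
    """linear (cm) and rotation vector in tool axes from the present pose to world TCP pos / matrix Rt"""
    s=telemetry.sense();A=Rq(s['ee_rot']).as_matrix();Rt=A if Rt is None else Rt
    print('lin',(A.T@(np.array(pos)-s['ee_pos'])*100).round(2).tolist(),'rot',R.from_matrix(A.T@Rt).as_rotvec().round(3).tolist())
def down(yaw,lean=0):
    """tool down, tool y at world angle yaw; lean: tip of body towards +x' """
    y=np.array([np.cos(yaw),np.sin(yaw),0]);z=np.array([0,0,-1.]);x=np.cross(y,z)
    return np.stack([x,y,z],1)
E
python3 - <<'E'
from h import *
s=telemetry.sense();A=Rq(s['ee_rot']).as_matrix();print(A.round(3))
print(imaging.calibration('wrist')['hand_eye'])
for yaw in [np.pi,0,]: 
    move([.6275,.0905,.32],down(yaw))
move([.194,-.594,.34])
E
```

```text
[[ 0.951  0.311  0.   ]
 [ 0.311 -0.951  0.   ]
 [ 0.    -0.    -1.   ]]
[[-8.35796814e-06 -9.61019045e-01 -2.76482179e-01  7.59716868e-02]
 [ 9.99999771e-01 -1.95239219e-04  6.48398539e-04 -1.28917521e-03]
 [-6.77103509e-04 -2.76482111e-01  9.61018826e-01 -1.60917571e-01]
 [ 0.00000000e+00  0.00000000e+00  0.00000000e+00  1.00000000e+00]]
lin [62.45, -51.61, -9.73] rot [-0.0, -0.0, 1.887]
lin [62.45, -51.61, -9.73] rot [0.0, -0.0, -1.255]
lin [-0.01, -0.01, -11.73] rot [0.0, 0.0, 0.0]
```

>>> {"method": "play_rows", "body": {"rotation": [[0,0,0],[0,0,0],[0,0,-1.255],[0,0,-1.255],[0,0,-1.255],[0,0,-1.255],[0,0,-1.255],[0,0,-1.255],[0,0,-1.255],[0,0,-1.255],[0,0,-1.255],[0,0,-1.255],[0,0,-1.255],[0,0,-1.255],[0,0,-1.255],[0,0,-1.255],[0,0,-1.255],[0,0,-1.255],[0,0,-1.255],[0,0,-1.255]], "linear": [[0,0,-5],[0,0,-10],[62.45,-51.6,-9.7],[62.45,-51.6,-9.7],[62.45,-51.6,-9.7],[62.45,-51.6,-9.7],[62.45,-51.6,-9.7],[62.45,-51.6,-9.7],[62.45,-51.6,-9.7],[62.45,-51.6,-9.7],[62.45,-51.6,-9.7],[62.45,-51.6,-9.7],[62.45,-51.6,-9.7],[62.45,-51.6,-9.7],[62.45,-51.6,-9.7],[62.45,-51.6,-9.7],[62.45,-51.6,-9.7],[62.45,-51.6,-9.7],[62.45,-51.6,-9.7],[62.45,-51.6,-9.7]], "hand": [8.7,8.7,8.7,8.7,8.7,8.7,8.7,8.7,8.7,8.7,8.7,8.7,8.7,8.7,8.7,8.7,8.7,8.7,8.7,8.7], "squeeze": 40}}

```text
clock: 3.1
ee_pos: [0.6278, 0.0918, 0.319]
ee_rot: [-0.0, 0.706, 0.708, -0.0]
ft_force: [-0.4, 0.3, -0.8]
finger_gap: 0.0871
gripper_force: 0.0
```

```bash
python3 - <<'E'
from h import *
s=telemetry.sense();print(s['clock'],s['ee_pos'],s['q'].round(3) if hasattr(s['q'],'round') else s['q'])
move([.6275,.0905,.32],down(0))
move([.6275,.0905,.16],down(0))
W=w2c('wrist');im,d=imaging.get_image('wrist');cv2.imwrite('pics/w1.png',im)
X=cloud('wrist',d,W)
k=(np.hypot(X[...,0]-.6275,X[...,1]-.0905)<.03)&(X[...,2]>.2)&(X[...,2]<.225)
Q=X[k];print(len(Q),np.median(Q,0))
if len(Q)>5:print(cv2.minEnclosingCircle((Q[:,:2]*1000).astype(np.float32)))
E
```

```text
3.1 [0.62778362 0.09175688 0.31904693] [ 0.126  0.348  1.513 -0.     1.281  0.124]
lin [-0.13, -0.03, -0.1] rot [-0.001, 0.0, 0.003]
lin [-0.12, -0.02, 15.9] rot [-0.001, 0.0, 0.003]
714 [0.62818351 0.09163864 0.21573018]
((627.7756958007812, 89.97164916992188), 13.960728645324707)
```

>>> {"method": "play_rows", "body": {"rotation": [[0,0,0],[0,0,0],[0,0,0],[0,0,0],[0,0,0],[0,0,0],[0,0,0],[0,0,0],[0,0,0],[0,0,0],[0,0,0],[0,0,0],[0,0,0],[0,0,0]], "linear": [[-0.15,0,4],[-0.15,0,7],[-0.15,0,10],[-0.15,0,12],[-0.15,0,14],[-0.15,0,15.5],[-0.15,0,15.9],[-0.15,0,15.9],[-0.15,0,15.9],[-0.15,0,15.9],[-0.15,0,15.9],[-0.15,0,15.9],[-0.15,0,15.9],[-0.15,0,15.9]], "hand": [8.7,8.7,8.7,8.7,8.7,8.7,8.7,5,3,1.5,1.5,1.5,1.5,1.5], "squeeze": 40}}

```text
clock: 4.55
ee_pos: [0.6275, 0.089, 0.1608]
ee_rot: [0.0, 0.707, 0.707, 0.0]
ft_force: [-0.5, -0.7, 0.4]
finger_gap: 0.0344
gripper_force: 0.0
```

>>> {"method": "play_rows", "body": {"rotation": [[0,0,0],[0,0,0],[0,0,0],[0,0,0],[0,0,0],[0,0,0]], "linear": [[0,0,0],[0,0,0],[0,0,0],[0,0,0],[0,0,0],[0,0,0]], "hand": [1,1,1,1,1,1], "squeeze": 40}}

```text
clock: 5.15
ee_pos: [0.6275, 0.0889, 0.1607]
ee_rot: [-0.0, 0.707, 0.707, 0.0]
ft_force: [-0.9, 0.4, 0.1]
finger_gap: 0.0274
gripper_force: 40.0
```

```bash
python3 - <<'E'
from h import *
s=telemetry.sense();print(s['clock'],s['finger_gap'],s['ee_pos'])
move([.6275,.0895,.26],down(0))
move([.496,.350,.26],down(np.arctan2(.0,.1)))
E
```

```text
5.15 0.027404701122984147 [0.62750391 0.08888312 0.16068636]
lin [0.06, -0.0, -9.93] rot [0.0, -0.0, 0.0]
lin [26.11, -13.15, -9.93] rot [0.0, -0.0, 0.0]
```

```bash
python3 - <<'E'
from h import *
im,d=imaging.get_image('side');a=cv2.resize(im[120:240,170:290],None,fx=5,fy=5,interpolation=cv2.INTER_CUBIC)
cv2.imwrite('pics/s2.png',a)
z=np.load('scene0.npz');X=cloud('scene',z['d'])
k=(np.hypot(X[...,0]-.63,X[...,1]-.09)<.04)&(X[...,2]>.105);Q=X[k]
for lo in np.arange(.105,.22,.01):
    q=Q[(Q[:,2]>=lo)&(Q[:,2]<lo+.01)]
    if len(q): print(round(lo,3),len(q),q.min(0).round(4)[:2],q.max(0).round(4)[:2])
E
```

```text
0.105 15 [0.6267 0.079 ] [0.6372 0.0969]
0.115 14 [0.6279 0.0802] [0.6368 0.0991]
0.125 15 [0.6304 0.0797] [0.6377 0.0976]
0.135 16 [0.6262 0.0794] [0.6373 0.0969]
0.145 15 [0.6305 0.0805] [0.6369 0.0981]
0.155 14 [0.6305 0.0799] [0.6372 0.0971]
0.165 17 [0.6258 0.0793] [0.6369 0.0963]
0.175 16 [0.6298 0.0805] [0.6372 0.0984]
0.185 16 [0.6308 0.08  ] [0.6369 0.0968]
0.195 7 [0.6344 0.0789] [0.6383 0.0912]
0.205 22 [0.6308 0.0762] [0.6416 0.1017]
0.215 96 [0.6148 0.0758] [0.6408 0.102 ]
```

View pics/s2.png

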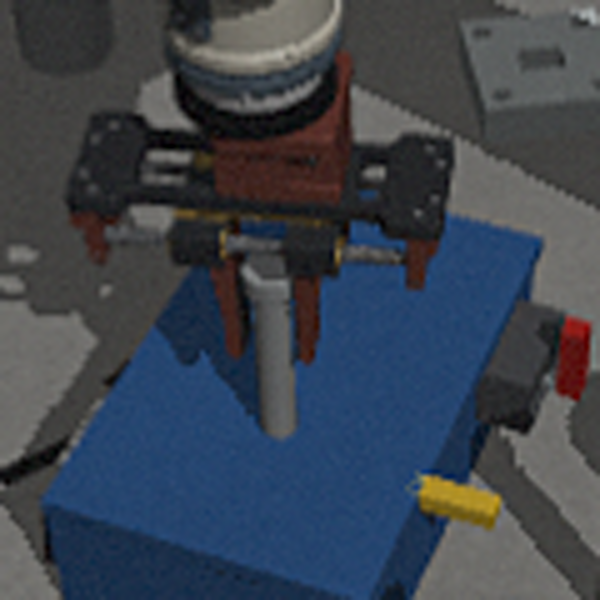

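The picture shows the fingers closed on the pin's head at (270,275), with gaps beside the shank. I'll let go and grip the head properly, at the pad centre.

>>> {"method": "play_rows", "body": {"rotation": [[0,0,0],[0,0,0],[0,0,0],[0,0,0],[0,0,0],[0,0,0],[0,0,0],[0,0,0],[0,0,0],[0,0,0],[0,0,0],[0,0,0],[0,0,0],[0,0,0],[0,0,0],[0,0,0]], "linear": [[0,0,0],[0,0,0],[0,0,0],[0,0,0],[-0.1,0,-1],[-0.1,0,-2],[-0.1,0,-3],[-0.1,0,-3],[-0.1,0,-3],[-0.1,0,-3],[-0.1,0,-3],[-0.1,0,-3],[-0.1,0,-3],[-0.1,0,-3],[-0.1,0,-3],[-0.1,0,-3]], "hand": [5,5,5,5,5,5,5,5,1,1,1,1,1,1,1,1], "squeeze": 40}}

```text
clock: 6.8
ee_pos: [0.6272, 0.0878, 0.1903]
ee_rot: [-0.0, 0.707, 0.707, -0.0]
ft_force: [0.1, -0.8, -3.1]
finger_gap: 0.0269
gripper_force: 40.0
```

```bash
python3 - <<'E'
from h import *
s=telemetry.sense();print(s['clock'],s['finger_gap'],s['ee_pos'])
move([.6275,.0895,.29],down(0))
move([.496,.350,.29],down(np.arctan2(.0,.1)))
E
```

```text
6.8 0.026864114473764224 [0.62722247 0.08784312 0.1903019 ]
lin [0.16, 0.02, -9.97] rot [-0.001, 0.0, -0.0]
lin [26.21, -13.13, -9.96] rot [-0.001, 0.0, -0.0]
```

>>> {"method": "play_rows", "body": {"rotation": [[0,0,0],[0,0,0],[0,0,0],[0,0,0],[0,0,0],[0,0,0],[0,0,0],[0,0,0],[0,0,0],[0,0,0],[0,0,0],[0,0,0],[0,0,0],[0,0,0],[0,0,0],[0,0,0],[0,0,0],[0,0,0],[0,0,0]], "linear": [[0,0,-1],[0,0,-3],[0,0,-6],[0,0,-9],[0,0,-10],[2,-1,-10],[5,-2.5,-10],[8,-4,-10],[11,-5.5,-10],[14,-7,-10],[17,-8.5,-10],[20,-10,-10],[23,-11.5,-10],[25,-12.5,-10],[26,-13.1,-10],[26,-13.1,-10],[26,-13.1,-10],[26,-13.1,-10],[26,-13.1,-10]], "hand": [1,1,1,1,1,1,1,1,1,1,1,1,1,1,1,1,1,1,1], "squeeze": 40}}

```text
clock: 8.7
ee_pos: [0.4971, 0.3469, 0.2907]
ee_rot: [0.0, 0.708, 0.707, -0.0]
ft_force: [0.2, -0.3, -3.0]
finger_gap: 0.027
gripper_force: 40.0
```

```bash
python3 - <<'E'
from h import *
s=telemetry.sense();print(s['clock'],s['finger_gap'],s['ee_pos'],s['ft_force'])
for c in ['scene','side']:
    im,d=imaging.get_image(c);X=cloud(c,d);hsv=cv2.cvtColor(im,cv2.COLOR_BGR2HSV)
    k=(np.hypot(X[...,0]-.496,X[...,1]-.35)<.05)&(hsv[...,1]<70)
    Q=X[k]
    for lo in np.arange(.15,.29,.01):
        q=Q[(Q[:,2]>=lo)&(Q[:,2]<lo+.01)]
        if len(q): print(c,round(lo,3),len(q),q.min(0).round(4)[:2],q.max(0).round(4)[:2])
    pt=proj(c,[.496,.35,.2])[0].astype(int);print(pt)
    a=im[max(0,pt[1]-60):pt[1]+90,max(0,pt[0]-60):pt[0]+60];cv2.imwrite(f'pics/c_{c}.png',cv2.resize(a,None,fx=4,fy=4))
cv2.imwrite('pics/c3.png',np.hstack([cv2.resize(cv2.imread(f'pics/c_{c}.png'),(400,500)) for c in ['scene','side']]))
E
```

```text
8.7 0.026974275002913967 [0.49705655 0.34690435 0.29066466] [ 0.21088072 -0.3133523  -3.01064285]
scene 0.19 2 [0.5058 0.3465] [0.5058 0.3517]
scene 0.2 22 [0.4904 0.3395] [0.5072 0.356 ]
scene 0.21 21 [0.492  0.3383] [0.5077 0.3545]
scene 0.22 25 [0.4939 0.3394] [0.5064 0.3561]
scene 0.23 22 [0.4925 0.3384] [0.5074 0.3547]
scene 0.24 20 [0.4944 0.3395] [0.5057 0.3517]
scene 0.25 24 [0.4943 0.3396] [0.5082 0.3536]
scene 0.26 21 [0.4934 0.3391] [0.506  0.3517]
scene 0.27 18 [0.4948 0.339 ] [0.5059 0.353 ]
scene 0.28 6 [0.496  0.3381] [0.5007 0.3408]
[385 154]
side 0.19 6 [0.4898 0.3525] [0.5066 0.3592]
side 0.2 27 [0.488  0.3484] [0.5071 0.36  ]
side 0.21 23 [0.4884 0.3531] [0.5046 0.3599]
side 0.22 26 [0.4888 0.3543] [0.5049 0.3598]
side 0.23 24 [0.4873 0.3508] [0.5051 0.3594]
side 0.24 31 [0.4877 0.3513] [0.5053 0.3599]
side 0.25 27 [0.488  0.3527] [0.5057 0.3595]
side 0.26 29 [0.4883 0.3522] [0.5059 0.3594]
side 0.27 33 [0.4872 0.3494] [0.5062 0.3591]
side 0.28 34 [0.4873 0.3488] [0.5106 0.3595]
[266 272]
```

View pics/c3.png

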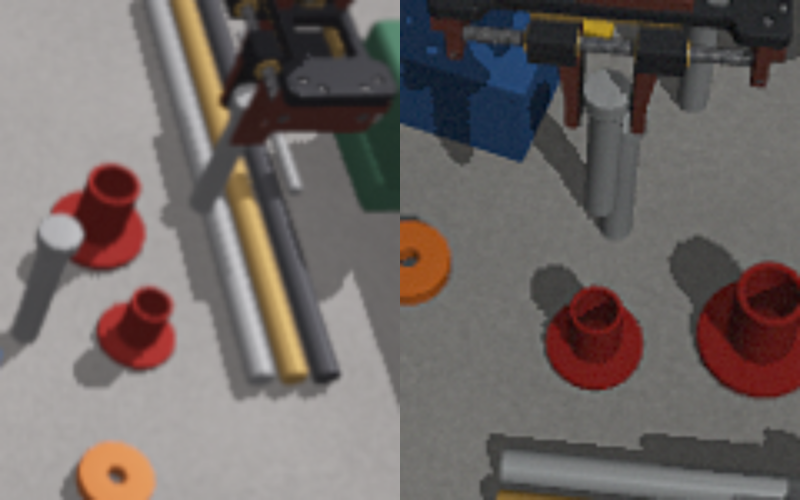

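>>> {"method": "play_rows", "body": {"rotation": [[0,0,0],[0,0,0],[0,0,0],[0,0,0],[0,0,0],[0,0,0],[0,0,0],[0,0,0],[0,0,0],[0,0,0],[0,0,0],[0,0,0],[0,0,0]], "linear": [[0.2,-0.1,1],[0.2,-0.1,3],[0.2,-0.1,5],[0.2,-0.1,7],[0.2,-0.1,9],[0.2,-0.1,11],[0.2,-0.1,12],[0.2,-0.1,12.5],[0.2,-0.1,13],[0.2,-0.1,13.5],[0.2,-0.1,14],[0.2,-0.1,14.5],[0.2,-0.1,15]], "hand": [1,1,1,1,1,1,1,1,1,1,1,1,1]}}

```text
clock: 10.1
ee_pos: [0.4956, 0.35, 0.1406]
ee_rot: [0.0, 0.707, 0.707, 0.0]
ft_force: [-0.4, -1.0, -1.9]
finger_gap: 0.0274
gripper_force: 40.0
```

Foot at about z 0.047, inside the rim, with no side force. Continuing down.

>>> {"method": "play_rows", "body": {"rotation": [[0,0,0],[0,0,0],[0,0,0],[0,0,0],[0,0,0],[0,0,0],[0,0,0]], "linear": [[0,0,0.7],[0,0,1.4],[0,0,2.1],[0,0,2.7],[0,0,3.1],[0,0,3.3],[0,0,3.3]], "hand": [1,1,1,1,1,1,1]}}

```text
clock: 10.8
ee_pos: [0.4954, 0.3498, 0.1074]
ee_rot: [-0.0, 0.707, 0.707, -0.0]
ft_force: [-1.1, 0.0, -3.1]
finger_gap: 0.0269
gripper_force: 40.0
```

>>> {"method": "play_rows", "body": {"rotation": [[0,0,0],[0,0,0],[0,0,0]], "linear": [[0,0,0.1],[0,0,0.2],[0,0,0.2]], "hand": [1,1,1]}}

```text
clock: 11.1
ee_pos: [0.4955, 0.3499, 0.1058]
ee_rot: [0.0, 0.707, 0.707, 0.0]
ft_force: [0.7, -0.0, -3.0]
finger_gap: 0.0273
gripper_force: 40.0
```

>>> {"method": "play_rows", "body": {"rotation": [[0,0,0],[0,0,0],[0,0,0],[0,0,0],[0,0,0],[0,0,0],[0,0,0],[0,0,0],[0,0,0],[0,0,0],[0,0,0],[0,0,0],[0,0,0],[0,0,0]], "linear": [[0,0,0.1],[0,0,0.1],[0,0,0.1],[0,0,0.1],[0,0,0.1],[0,0,0.1],[0,0,-1],[0,0,-3],[0,0,-5],[0,0,-8],[0,0,-11],[0,0,-14],[0,0,-17],[0,0,-18]], "hand": [1,1,6,6,6,6,6,6,6,6,6,6,6,6]}}

```text
clock: 12.5
ee_pos: [0.4968, 0.3507, 0.2899]
ee_rot: [0.001, 0.707, 0.707, 0.003]
ft_force: [0.7, 0.8, 1.0]
finger_gap: 0.06
gripper_force: 0.0
```

```bash
cat >> h.py <<'E'
yawc=np.deg2rad(-14.3);cx=np.array([np.cos(yawc),np.sin(yawc),0]);cy=np.array([-np.sin(yawc),np.cos(yawc),0]);c0=np.array([.622,.041,0])
def case(x,y,z): return c0+cx*x+cy*y+np.array([0,0,z])
def tool(lean=0,flip=1):
    """tool y along flip*case y, z down; lean>0: body leans to case +x"""
    z=np.array([0,0,-1.])*np.cos(lean)-cx*np.sin(lean);y=flip*cy
    return np.stack([np.cross(y,z),y,z],1)
E
python3 - <<'E'
from h import *
s=telemetry.sense();print(s['clock'],s['ee_pos'],s['q'])
for c in ['scene','side']:
    im,d=imaging.get_image(c);X=cloud(c,d);hsv=cv2.cvtColor(im,cv2.COLOR_BGR2HSV)
    k=(np.hypot(X[...,0]-.496,X[...,1]-.35)<.05)&(hsv[...,1]<70)&(X[...,2]<.15)
    Q=X[k]
    for lo in np.arange(.06,.15,.02):
        q=Q[(Q[:,2]>=lo)&(Q[:,2]<lo+.02)]
        if len(q): print(c,round(lo,3),len(q),q.min(0).round(4),q.max(0).round(4))
print(case(-.122,.06,.091),case(-.137,-.07,.092))
for f in (1,-1): move(case(-.122,.06,.20),tool(0,f))
E
```

```text
12.5 [0.49676347 0.35072503 0.2898888 ] [ 5.95185901e-01  3.27522381e-01  1.60959211e+00 -3.08075664e-06
  1.19846056e+00  5.95166813e-01]
scene 0.06 27 [0.4896 0.3417 0.0608] [0.5081 0.3636 0.0771]
scene 0.08 33 [0.4917 0.3414 0.0805] [0.5071 0.3596 0.0997]
scene 0.1 26 [0.492  0.3422 0.1005] [0.5067 0.3605 0.1196]
scene 0.12 90 [0.4848 0.3373 0.1209] [0.5111 0.3654 0.1366]
side 0.06 31 [0.4873 0.3566 0.0611] [0.5038 0.3626 0.0795]
side 0.08 35 [0.4862 0.3532 0.0803] [0.5042 0.3633 0.0995]
side 0.1 24 [0.4865 0.3555 0.1001] [0.5091 0.3644 0.1193]
side 0.12 132 [0.4828 0.339  0.121 ] [0.5098 0.3665 0.1354]
[0.51860002 0.12927482 0.091     ] [0.47195491 0.00700776 0.092     ]
lin [-22.12, 2.22, 8.72] rot [0.004, 0.0, -1.321]
lin [-22.12, 2.22, 8.72] rot [0.0, -0.004, 1.82]
```

```bash
python3 - <<'E'
from h import *
T=tool(.175)
for h in (.20,.15,.095):
    move(case(-.122,.06,h)+T[:,2]*.019,T)
E
```

```text
lin [-22.04, 1.89, 10.59] rot [0.119, 0.149, -1.317]
lin [-22.05, 1.88, 15.59] rot [0.119, 0.149, -1.317]
lin [-22.06, 1.86, 21.09] rot [0.119, 0.149, -1.317]
```

>>> {"method": "play_rows", "body": {"rotation": [[0.012,0.015,-0.13],[0.024,0.03,-0.26],[0.036,0.045,-0.395],[0.048,0.06,-0.525],[0.06,0.075,-0.66],[0.072,0.09,-0.79],[0.084,0.105,-0.92],[0.095,0.12,-1.05],[0.107,0.134,-1.185],[0.119,0.149,-1.317],[0.119,0.149,-1.317],[0.119,0.149,-1.317],[0.119,0.149,-1.317],[0.119,0.149,-1.317],[0.119,0.149,-1.317],[0.119,0.149,-1.317]], "linear": [[-1,0,0],[-3,0.2,0],[-6,0.4,0],[-9,0.7,0],[-12,1,0],[-15,1.3,0],[-17.5,1.5,0],[-20,1.7,0],[-21.5,1.8,0],[-22,1.9,0],[-22,1.9,2],[-22,1.9,5],[-22,1.9,8],[-22,1.9,10],[-22,1.9,10.6],[-22,1.9,10.6]], "hand": [5,5,5,5,5,5,5,5,5,5,5,5,5,5,5,5], "squeeze": 30}}

```text
clock: 14.2
ee_pos: [0.5133, 0.1296, 0.178]
ee_rot: [-0.09, 0.124, 0.988, 0.009]
ft_force: [0.6, 0.1, 0.2]
finger_gap: 0.0502
gripper_force: 0.0
```

```bash
python3 - <<'E'
from h import *
T=tool(.175)
move(case(-.122,.06,.20)+T[:,2]*.019,T)
move(case(-.122,.06,.095)+T[:,2]*.019,T)
W=w2c('wrist');im,d=imaging.get_image('wrist');X=cloud('wrist',d,W);hsv=cv2.cvtColor(im,cv2.COLOR_BGR2HSV).astype(int)
k=(hsv[...,0]>20)&(hsv[...,0]<35)&(hsv[...,1]>110)&(X[...,2]>.08)&(X[...,2]<.105)
Q=X[k];print(len(Q));
if len(Q)>5:
    L=np.stack([(Q-c0)@cx,(Q-c0)@cy],1);print(Q.mean(0),'case',L.min(0),L.max(0))
    print(cv2.minAreaRect((L*1000).astype(np.float32)))
E
```

```text
lin [-0.13, 0.1, -0.36] rot [-0.004, -0.006, -0.001]
lin [-2.02, 0.14, 9.97] rot [-0.004, -0.006, -0.001]
737
[0.52587863 0.12706733 0.09567302] case [-0.13470302  0.05208953] [-0.09299246  0.06650259]
((-113.82454681396484, 59.41357421875), (14.37919807434082, 41.7570686340332), 89.62482452392578)
```

>>> {"method": "play_rows", "body": {"rotation": [[0,0,0],[0,0,0],[0,0,0],[0,0,0],[0,0,0],[0,0,0],[0,0,0],[0,0,0],[0,0,0],[0,0,0],[0,0,0],[0,0,0],[0,0,0],[0,0,0]], "linear": [[-0.5,0.1,2],[-0.9,0.1,4],[-1.3,0.1,6],[-1.6,0.1,8],[-1.9,0.1,9.3],[-2,0.1,9.9],[-2,0.1,9.9],[-2,0.1,9.9],[-2,0.1,9.9],[-2,0.1,9.9],[-2,0.1,9.9],[-2,0.1,9.9],[-2,0.1,9.9],[-2,0.1,9.9]], "hand": [5,5,5,5,5,5,0.5,0.5,0.5,0.5,0.5,0.5,0.5,0.5], "squeeze": 30}}

```text
clock: 15.65
ee_pos: [0.5167, 0.1283, 0.0792]
ee_rot: [-0.088, 0.124, 0.988, 0.009]
ft_force: [-1.1, -9.4, 5.0]
finger_gap: 0.0137
gripper_force: 30.0
```

```bash
cat >> h.py <<'E'
def lidpts(degs,lean0=.175,dz=.004,dlean=0.):
    """TCP moves for lid angles, from the present pose taken as gripping at angle a0=0 (tab turns in the fingers)"""
    s=telemetry.sense();A=Rq(s['ee_rot']).as_matrix();g=s['ee_pos']-A[:,2]*.019
    h=case(.09,.06,.085);r=g-h;rx,rz=r@cx,r[2]
    for D in degs:
        a=np.deg2rad(D);ex=rx*np.cos(a)+rz*np.sin(a);ez=-rx*np.sin(a)+rz*np.cos(a)
        p=h+cx*ex+cy*(r@cy)+np.array([0,0,ez])+A[:,2]*.019
        print(D,(A.T@(p-s['ee_pos'])*100).round(2).tolist())
E
python3 - <<'E'
from h import *
s=telemetry.sense();print(s['finger_gap'],s['ee_pos'],((s['ee_pos']-Rq(s['ee_rot']).as_matrix()[:,2]*.019-c0)@np.stack([cx,cy,[0,0,1]],1)).round(4))
lidpts([1,2,3,4,5])
E
```

```text
0.013690650074283406 [0.51671239 0.12834308 0.07922954] [-0.1203  0.0587  0.0979]
1 [0.04, -0.0, -0.37]
2 [0.07, -0.0, -0.73]
3 [0.1, -0.01, -1.1]
4 [0.12, -0.01, -1.47]
5 [0.13, -0.01, -1.83]
```

>>> {"method": "play_rows", "body": {"rotation": [[0,0,0],[0,0,0],[0,0,0],[0,0,0],[0,0,0],[0,0,0]], "linear": [[0.02,0,-0.2],[0.04,0,-0.4],[0.06,0,-0.6],[0.07,0,-0.8],[0.09,0,-1],[0.1,0,-1.1]], "hand": [0.5,0.5,0.5,0.5,0.5,0.5]}}

```text
clock: 16.25
ee_pos: [0.5171, 0.1282, 0.0889]
ee_rot: [-0.088, 0.124, 0.988, 0.009]
ft_force: [2.5, -7.1, -14.3]
finger_gap: 0.0138
gripper_force: 30.0
```

>>> {"method": "play_rows", "body": {"rotation": [[0,0,0],[0,0,0],[0,0,0]], "linear": [[0,0,-0.15],[0.02,0,-0.3],[0.02,0,-0.3]], "hand": [0.5,0.5,0.5]}}

```text
clock: 16.55
ee_pos: [0.517, 0.1283, 0.0899]
ee_rot: [-0.089, 0.124, 0.988, 0.008]
ft_force: [4.4, -5.1, -26.1]
finger_gap: 0.0137
gripper_force: 30.0
```

```bash
python3 - <<'E'
from h import *
for c in ['scene','side']:
    im,d=imaging.get_image(c);X=cloud(c,d);hsv=cv2.cvtColor(im,cv2.COLOR_BGR2HSV).astype(int)
    k=(hsv[...,0]>100)&(hsv[...,0]<125)&(hsv[...,1]>120)&(abs(X[...,2]-.1)<.02);Q=X[k];Lx=(Q-c0)@cx;Ly=(Q-c0)@cy
    for a,b in [(-.09,-.05),(-.02,.02),(.05,.085)]:
        m=(Lx>a)&(Lx<b)&(Ly<-.02);print(c,a,np.median(Q[m][:,2]).round(4),m.sum())
E
```

```text
scene -0.09 0.1053 558
scene -0.02 0.1019 624
scene 0.05 0.0992 598
side -0.09 nan 0
side -0.02 0.1008 147
side 0.05 0.0975 316
  return _methods._mean(a, axis=axis, dtype=dtype,
  ret = ret.dtype.type(ret / rcount)
```

The tug stopped dead: 26 N with the TCP stuck and the lid at about 2.5°. The lid is caught, so I'll lower it, let go and work the release.

>>> {"method": "play_rows", "body": {"rotation": [[0,0,0],[0,0,0],[0,0,0],[0,0,0],[0,0,0],[0,0,0],[0,0,0],[0,0,0],[0,0,0],[0,0,0],[0,0,0],[0,0,0],[0,0,0],[0,0,0],[0,0,0]], "linear": [[-0.03,0,0.3],[-0.06,0,0.6],[-0.09,0,0.9],[-0.12,0,1.2],[-0.13,0,1.35],[-0.13,0,1.35],[-0.13,0,1.35],[-0.13,0,1.35],[-0.13,0,1.35],[-0.13,0,1.35],[0,0,0],[0.5,0,-3],[1,0,-6],[1.6,0,-9],[1.6,0,-9]], "hand": [0.5,0.5,0.5,0.5,0.5,0.5,5,5,5,5,5,5,5,5,5]}}

```text
clock: 18.15
ee_pos: [0.521, 0.1306, 0.1889]
ee_rot: [-0.084, 0.124, 0.989, 0.011]
ft_force: [1.1, 0.5, -1.0]
finger_gap: 0.0497
gripper_force: 0.0
```

```bash
python3 - <<'E'
from h import *
s=telemetry.sense();print(s['clock'],s['q'])
T=tool(.26)
for h in (.18,.098):
    move(case(-.137,-.07,h)+T[:,2]*.019,T)
E
```

```text
18.15 [ 0.18201525  0.40958823  1.75307395  0.07925946  1.13433776 -1.1781146 ]
lin [1.69, -13.19, 3.04] rot [0.001, 0.09, -0.0]
lin [0.3, -13.2, 11.12] rot [0.001, 0.09, -0.0]
```

>>> {"method": "play_rows", "body": {"rotation": [[0,0.045,0],[0,0.09,0],[0,0.09,0],[0,0.09,0],[0,0.09,0],[0,0.09,0],[0,0.09,0]], "linear": [[1,-2,0],[2,-6,0],[2,-10,0],[2,-13.2,0],[1.7,-13.2,3],[1.7,-13.2,3],[1.7,-13.2,3]], "hand": [5,5,5,5,5,5,5]}}

```text
clock: 18.85
ee_pos: [0.4639, 0.0076, 0.1579]
ee_rot: [-0.133, 0.124, 0.983, 0.015]
ft_force: [0.1, -0.5, 1.2]
finger_gap: 0.0499
gripper_force: 0.0
```

```bash
python3 - <<'E'
from h import *
T=tool(.26)
for h in (.18,.098):
    move(case(-.137,-.07,h)+T[:,2]*.019,T)
W=w2c('wrist');im,d=imaging.get_image('wrist');X=cloud('wrist',d,W);hsv=cv2.cvtColor(im,cv2.COLOR_BGR2HSV).astype(int)
k=((hsv[...,0]<8)|(hsv[...,0]>172))&(hsv[...,1]>110)&(X[...,2]>.095)&(X[...,2]<.115)
Q=X[k];print(len(Q));
if len(Q)>5:
    L=np.stack([(Q-c0)@cx,(Q-c0)@cy,Q[:,2]],1);t=L[L[:,2]>.101];print(t.min(0),t.max(0),np.median(t,0))
E
```

```text
lin [-0.2, 0.14, -0.44] rot [-0.002, -0.009, -0.001]
lin [-2.38, 0.16, 7.46] rot [-0.002, -0.009, -0.001]
354
[-0.14339601 -0.07691759  0.10127882] [-0.12953489 -0.06376525  0.10658592] [-0.1367101  -0.07033867  0.10486739]
```

>>> {"method": "play_rows", "body": {"rotation": [[0,0,0],[0,0,0],[0,0,0],[0,0,0],[0,0,0],[0,0,0],[0,0,0],[0,0,0],[0,0,0],[0,0,0],[0,0,0],[0,0,0],[0,0,0]], "linear": [[-0.7,0.15,1.5],[-1.2,0.15,3.2],[-1.7,0.15,5],[-2.1,0.15,6.5],[-2.35,0.15,7.3],[-2.4,0.15,7.45],[-2.4,0.15,7.45],[-2.4,0.15,7.45],[-2.4,0.15,7.45],[-2.4,0.15,7.45],[-2.4,0.15,7.45],[-2.4,0.15,7.45],[-2.4,0.15,7.45]], "hand": [5,5,5,5,5,5,0.5,0.5,0.5,0.5,0.5,0.5,0.5], "squeeze": 30}}

```text
clock: 20.2
ee_pos: [0.4678, 0.0067, 0.08]
ee_rot: [-0.132, 0.123, 0.983, 0.015]
ft_force: [-2.0, -6.9, 4.2]
finger_gap: 0.0138
gripper_force: 30.0
```

```bash
python3 - <<'E'
from h import *
s=telemetry.sense();print(s['finger_gap'],s['clock'])
for d in (.005,.010,.015,.018): move(s['ee_pos']-cx*d)
E
```

```text
0.013778243225965804 20.2
lin [0.48, 0.0, 0.13] rot [0.0, 0.0, 0.0]
lin [0.96, 0.0, 0.26] rot [0.0, 0.0, 0.0]
lin [1.45, 0.0, 0.4] rot [0.0, 0.0, 0.0]
lin [1.74, 0.0, 0.47] rot [0.0, 0.0, 0.0]
```

>>> {"method": "play_rows", "body": {"rotation": [[0,0,0],[0,0,0],[0,0,0],[0,0,0],[0,0,0],[0,0,0],[0,0,0],[0,0,0],[0,0,0]], "linear": [[0.24,0,0.06],[0.48,0,0.13],[0.72,0,0.2],[0.96,0,0.26],[1.2,0,0.33],[1.45,0,0.4],[1.6,0,0.43],[1.74,0,0.47],[1.74,0,0.47]], "hand": [0.5,0.5,0.5,0.5,0.5,0.5,0.5,0.5,0.5]}}

```text
clock: 21.1
ee_pos: [0.4532, 0.0105, 0.08]
ee_rot: [-0.129, 0.123, 0.984, 0.014]
ft_force: [5.8, -11.2, -3.1]
finger_gap: 0.0138
gripper_force: 30.0
```

```bash
python3 - <<'E'
from h import *
s=telemetry.sense();print((np.array(s['ee_pos'])-[.4678,.0067,.08])@cx,s['ft_force']@cx)
E
```

```text
-0.015042156083896021 8.349357067641321
```

>>> {"method": "play_rows", "body": {"rotation": [[0,0,0],[0,0,0],[0,0,0]], "linear": [[0.1,0,0.03],[0.2,0,0.05],[0.2,0,0.05]], "hand": [0.5,0.5,0.5]}}

```text
clock: 21.4
ee_pos: [0.4531, 0.0106, 0.0801]
ee_rot: [-0.127, 0.123, 0.984, 0.014]
ft_force: [10.1, -11.9, -6.3]
finger_gap: 0.0139
gripper_force: 30.0
```

```bash
python3 - <<'E'
from h import *
s=telemetry.sense();print((np.array(s['ee_pos'])-[.4678,.0067,.08])@cx,s['ft_force']@cx)
E
```

```text
-0.015236089186071942 12.706051455889257
```

At the stop: 15.2 mm drawn and the force is rising. I'll let go of the post and return to the tab.

>>> {"method": "play_rows", "body": {"rotation": [[0,0,0],[0,0,0],[0,0,0],[0,0,0],[0,0,0],[0,0,0],[0,0,0],[0,0,0],[0,0,0]], "linear": [[0,0,0],[0,0,0],[0,0,0],[0,0,0],[0,0,0],[0.7,0,-2.5],[1.5,0,-5.5],[2.4,0,-9],[2.4,0,-9]], "hand": [5,5,5,5,5,5,5,5,5]}}

```text
clock: 22.3
ee_pos: [0.4517, 0.0129, 0.1765]
ee_rot: [-0.129, 0.124, 0.984, 0.016]
ft_force: [0.3, 0.1, -0.4]
finger_gap: 0.0495
gripper_force: 0.0
```

```bash
python3 - <<'E'
from h import *
T=tool(.175)
for h in (.18,.096):
    move(case(-.122,.06,h)+T[:,2]*.019,T)
im,d=imaging.get_image('scene');X=cloud('scene',d);hsv=cv2.cvtColor(im,cv2.COLOR_BGR2HSV).astype(int)
k=((hsv[...,0]<6)|(hsv[...,0]>174))&(hsv[...,1]>120)&(X[...,2]>.09)&(X[...,2]<.115)&(X[...,1]<.1);Q=X[k];print(len(Q),np.mean((Q-c0)@cx) if len(Q) else '')
E
```

```text
lin [-3.55, 12.93, 0.62] rot [-0.001, -0.085, -0.0]
lin [-5.72, 12.93, 8.74] rot [-0.001, -0.085, -0.0]
36 -0.1494387050631145
```

>>> {"method": "play_rows", "body": {"rotation": [[0,0,0],[0,-0.045,0],[0,-0.085,0],[0,-0.085,0],[0,-0.085,0],[0,-0.085,0],[0,-0.085,0],[0,-0.085,0],[0,-0.085,0],[0,-0.085,0],[0,-0.085,0],[0,-0.085,0],[0,-0.085,0],[0,-0.085,0],[0,-0.085,0],[0,-0.085,0],[0,-0.085,0],[0,-0.085,0]], "linear": [[-2,1,-1.5],[-3.3,4,-1],[-3.3,8,-1],[-3.3,12,-1],[-3.3,13,-1],[-3.5,13,0.6],[-4.2,13,3],[-4.8,13,5.5],[-5.4,13,7.5],[-5.7,13,8.5],[-5.7,13,8.6],[-5.7,13,8.6],[-5.7,13,8.6],[-5.7,13,8.6],[-5.7,13,8.6],[-5.7,13,8.6],[-5.7,13,8.6],[-5.7,13,8.6]], "hand": [5,5,5,5,5,5,5,5,5,5,5,0.5,0.5,0.5,0.5,0.5,0.5,0.5], "squeeze": 25}}

```text
clock: 24.15
ee_pos: [0.5125, 0.1294, 0.0752]
ee_rot: [-0.09, 0.124, 0.988, 0.009]
ft_force: [-0.3, -6.8, 5.4]
finger_gap: 0.0139
gripper_force: 25.0
```

```bash
python3 - <<'E'
from h import *
s=telemetry.sense();print(s['finger_gap'],((s['ee_pos']-Rq(s['ee_rot']).as_matrix()[:,2]*.019-c0)@np.stack([cx,cy,[0,0,1]],1)).round(4))
lidpts([1,2,3,4,5,7]+list(range(10,69,4))+[65])
E
```

```text
0.013855499433362168 [-0.1245  0.0587  0.0938]
1 [0.05, -0.0, -0.37]
2 [0.09, -0.0, -0.74]
3 [0.13, -0.0, -1.12]
4 [0.16, -0.01, -1.49]
5 [0.18, -0.01, -1.86]
7 [0.21, -0.01, -2.61]
10 [0.2, -0.02, -3.74]
14 [0.1, -0.02, -5.23]
18 [-0.11, -0.03, -6.72]
22 [-0.42, -0.03, -8.18]
26 [-0.83, -0.04, -9.62]
30 [-1.35, -0.05, -11.03]
34 [-1.95, -0.05, -12.4]
38 [-2.66, -0.06, -13.73]
42 [-3.45, -0.06, -15.0]
46 [-4.33, -0.07, -16.21]
50 [-5.29, -0.07, -17.36]
54 [-6.33, -0.08, -18.44]
58 [-7.44, -0.08, -19.44]
62 [-8.62, -0.09, -20.37]
66 [-9.87, -0.09, -21.21]
65 [-9.55, -0.09, -21.0]
```

>>> {"method": "play_rows", "body": {"rotation": [[0,0,0],[0,0,0],[0,0,0],[0,0,0],[0,0,0],[0,0,0],[0,0,0]], "linear": [[0.05,0,-0.37],[0.09,0,-0.74],[0.13,0,-1.12],[0.16,0,-1.49],[0.18,0,-1.86],[0.21,0,-2.6],[0.21,0,-2.6]], "hand": [0.5,0.5,0.5,0.5,0.5,0.5,0.5]}}

```text
clock: 24.85
ee_pos: [0.5145, 0.1288, 0.1008]
ee_rot: [-0.091, 0.124, 0.988, 0.009]
ft_force: [-0.4, -5.7, -3.8]
finger_gap: 0.0137
gripper_force: 25.0
```

Free now (3.8 N). Next I raise it along the arc, with offsets relative to the 7° pose.

>>> {"method": "play_rows", "body": {"rotation": [[0,0,0],[0,0,0],[0,0,0],[0,0,0],[0,0,0],[0,0,0],[0,0,0],[0,0,0],[0,0,0],[0,0,0],[0,0,0],[0,0,0],[0,0,0]], "linear": [[-0.01,0,-1.14],[-0.11,0,-2.63],[-0.32,0,-4.12],[-0.63,0,-5.58],[-1.04,0,-7.02],[-1.56,0,-8.43],[-2.16,0,-9.8],[-2.87,0,-11.13],[-3.66,0,-12.4],[-4.54,0,-13.6],[-5.5,0,-14.76],[-5.5,0,-14.76],[-5.5,0,-14.76]], "hand": [0.5,0.5,0.5,0.5,0.5,0.5,0.5,0.5,0.5,0.5,0.5,0.5,0.5]}}

```text
clock: 26.15
ee_pos: [0.5928, 0.1091, 0.2367]
ee_rot: [-0.091, 0.124, 0.988, 0.009]
ft_force: [-3.4, -6.0, 1.2]
finger_gap: 0.014
gripper_force: 25.0
```

```bash
cat >> h.py <<'E'
def lidang():
    for c in ['scene','side']:
        im,d=imaging.get_image(c);X=cloud(c,d);hsv=cv2.cvtColor(im,cv2.COLOR_BGR2HSV).astype(int)
        k=(hsv[...,0]>100)&(hsv[...,0]<125)&(hsv[...,1]>110)&(X[...,2]>.12);Q=X[k]
        L=np.stack([(Q-c0)@cx,(Q-c0)@cy,Q[:,2]],1);L=L[(abs(L[:,1])<.15)&(L[:,0]>-.12)&(L[:,0]<.12)]
        print(c,len(L),'fit',np.rad2deg(np.arctan(-np.polyfit(L[:,2],L[:,0],1)[0])) if len(L) else '')
    cv2.imwrite('pics/lid.png',cv2.resize(im,(800,600)))
    s=telemetry.sense();g=s['ee_pos']-Rq(s['ee_rot']).as_matrix()[:,2]*.019;r=g-case(.09,.06,.085);print('TCP angle',np.rad2deg(np.arctan2(r[2],-r@cx)),'ft',s['ft_force'],s['finger_gap'],np.hypot(r[2],r@cx))
E
python3 -c "
from h import *
lidang()"
```

```text
scene 6872 fit 40.76952186944676
side 1100 fit 32.584987313856175
TCP angle 52.2682499157484 ft [-3.43438833 -6.68060249  1.36932898] 0.013884994996917036 0.21525791308213732
```

>>> {"method": "play_rows", "body": {"rotation": [[0,0,0],[0,0,0],[0,0,0],[0,0,0],[0,0,0],[0,0,0],[0,0,0],[0,0,0]], "linear": [[-0.5,0,-0.55],[-1.04,0,-1.08],[-1.6,0,-1.6],[-2.15,0,-2.08],[-2.75,0,-2.55],[-3.33,0,-3.01],[-4.3,0,-3.65],[-4.3,0,-3.65]], "hand": [0.5,0.5,0.5,0.5,0.5,0.5,0.5,0.5]}}

```text
clock: 27.05
ee_pos: [0.6408, 0.0969, 0.265]
ee_rot: [-0.091, 0.124, 0.988, 0.009]
ft_force: [-4.2, -5.9, 2.2]
finger_gap: 0.0139
gripper_force: 25.0
```

```bash
python3 -c "
from h import *
lidang()
print(telemetry.sense()['clock'])"
```

```text
scene 6515 fit 25.868217190202927
side 502 fit 14.991505042393877
TCP angle 67.37285899764788 ft [-2.42170799 -6.13838624  0.85860059] 0.013827547494649692 0.21499448705580518
27.15
```

View pics/lid.png

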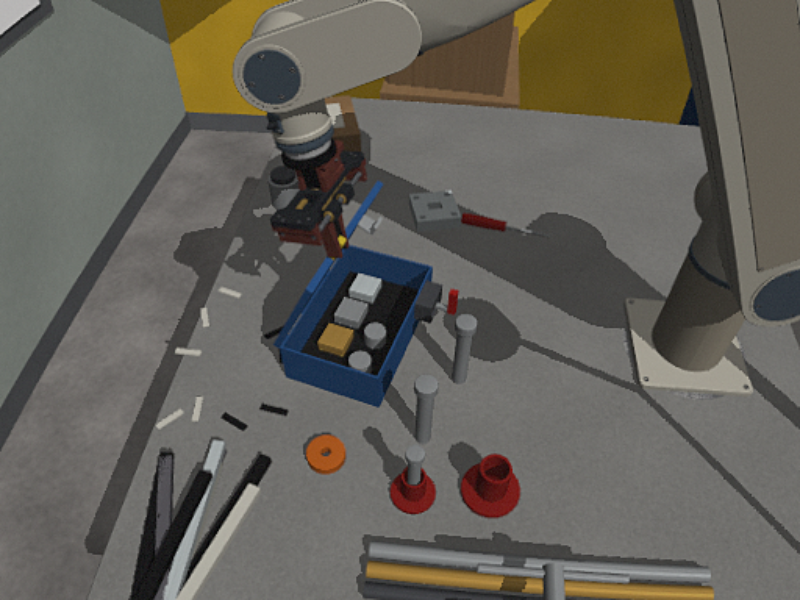

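The lid is held at about 64.5° by the gripper at (335,240). The pin stands upright in the small cup at (413,470), and the decoys and bystanders haven't moved.

```bash
python3 -c "
from rig import job
print(job.finish_job())"
```

```text
the job is handed in; nothing more can be done
None
```

The pin stands upright in the small red cup, the tug showed the lid was caught so I drew the red release fully out (15 mm), and I handed the job in with the gripper holding the lid at about 65°, nothing else disturbed, after about 27 s.

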